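# Tuck the step template under the hold-down leaf and hold it flat against the hidden stop

### The job

Take the brass step template by its wooden grip, lay it flat on the marking board and slide its wide leading edge squarely in under the steel hold-down leaf, without lifting the leaf. Keep sliding until you feel the hidden sprung stop under the leaf and it has given a few millimetres, then finish while still holding the template there, pressed firmly down flat on the board and in against the stop, ready for marking. Leave the other things on the bench where they are.

Things in the scene. Friction and masses are not known exactly. Their poses are not given: they have to be found in the camera images.
- template: loose brass step template, 0.14 kg or so, lying left or right of the board: plate 100 mm long (x), 5 mm thick; width (y) 80 mm over the leading 60 mm, then 70, then 60 mm over the last 20 mm. Origin: centre of its underside; +x to the wide leading edge, z up. A dark wooden grip bar stands on it, 14 mm thick (x), 50 mm long (y), its middle at x = -30 mm
- template_edge (a point): middle of the template's leading edge, on the underside (x = +50 mm in the template's frame); axes as the template's
- template_grip (a point): middle of the top of the wooden grip bar, 35 mm above the template's underside; pinch the bar across its 14 mm (along the template's x)
- board: wooden marking board fixed to the bench, 200 mm (x) by 160 mm (y), 12 mm thick. Origin: centre of its underside; +x points from the bare half (x = -100 to +8 mm) towards the steel hold-down leaf, the way the template is slid in. The leaf lies over x = +8 to +85 mm; hinge and hinge rail along the far edge, 16 mm above the board's top
- board_lip (a point): point on the board's top, in the middle of the opening, below the leaf's front lip (x = +15 mm, 12 mm above the board's underside); axes as the board's. The opening under the leaf faces -x, is 126 mm wide between two side runners and 8 mm high; the lip is turned up a little
- leaf (a joint): hinge angle in rad of the hold-down leaf (thin steel, 150 mm wide, underside 8 mm and top about 12 mm above the board's top): 0 lying on its runners, grows as it is lifted; light (90 g), swings freely and falls back by its own weight
- stop (a joint): travel in m of the sprung stop bar hidden under the leaf: 0 at rest, grows as it is pushed in (+x of the board), at most 0.009. The bar is 64 mm wide and centred in the opening; it waits 35 to 50 mm in from the lip point, how far differs from time to time. It starts to give at 2 N and takes 0.5 N more for each mm
- flat_plate: bystander: square dark steel bench plate 70x74x13 mm, lying on the side of the board where the template is not; origin centre of underside
- charcoal_block: bystander: brown charcoal block 35x47x35 mm, at the back right; origin centre of underside
- salve_tin: bystander: round cream tin with white screw lid, 64 mm wide, 56 mm high, at the left; origin centre of underside
Things that resemble listed ones, but are neither listed nor needed, are in the scene too. Of the things that look like the template, the larger one is meant.

How it is judged (in metres and radians):
On the way, in this order (a step that is already met when the one before it is completed fails the run):
1. the template's leading edge is under the leaf, at least 10 mm in from the lip and low on the board (x of template_edge in the frame of board_lip above 0.01 m and z of template_edge in the frame of board_lip between -0.004 and 0.005 m and y of template_edge in the frame of board_lip between -0.03 and 0.03 m), for 0.1 s.
2. the sprung stop has been pushed in by more than 2 mm (value of joint stop above 0.002 m), for 0.2 s.
At the end, for the whole second after the job is handed in: Template flat (0.04 rad, edge within 3 mm of board top), square (0.10 rad), within 25 mm of the opening's middle, over 30 mm in under the leaf, stop pushed in over 2 mm, leaf down (under 0.03 rad), still held (over 2 N), pressed on the board with over 4 N, at rest (x of template_edge in the frame of board_lip above 0.03 m and z of template_edge in the frame of board_lip between -0.003 and 0.003 m and y of template_edge in the frame of board_lip between -0.025 and 0.025 m and angle between the x axis of template and the x axis of board, either way round below 0.1 rad and angle between template's own z axis and vertical below 0.04 rad and value of joint stop above 0.002 m and value of joint leaf below 0.03 rad and contact force between template and board above 4 N and contact force between the fingers and template above 2 N and linear speed of template below 0.01 m/s); the arm keeps its last pose, push and grip.
It fails at once if the leaf is lifted (more than 0.06 rad, about 4 mm at its lip) (value of joint leaf above 0.06 rad).
It fails at once if the flat plate is moved more than 25 mm (distance of flat_plate from where it was at the start of the episode above 0.025 m).
It fails at once if the charcoal block is moved more than 25 mm (distance of charcoal_block from where it was at the start of the episode above 0.025 m).
It fails at once if the salve tin is moved more than 25 mm (distance of salve_tin from where it was at the start of the episode above 0.025 m).
It also fails if it takes over 53 s, if anything falls off the work surface, if the arm or the gripper's body presses on something with over 40 N, if the wrist force passes 120 N, or if a joint passes its speed limit or range.

### The arm

A 7-joint arm with a two-finger parallel gripper is mounted at the origin on a cart in front of the work surface, level with it; the furniture and walls round the work are solid. World frame = base frame: x ahead of the robot, y to its left, z up, the work surface at z = 0. Lengths are in m, angles in degrees, forces in N, time in s.
With the tool pointing down it reaches from about 0.4 to 0.85 m from the base axis. Payload 10.4 kg.
Tool frame: the origin (TCP) lies midway between the tips of the shut fingers; the grasp point (between the pads) lies 19 mm behind it; z points along the fingers, y is the direction in which the jaws open and shut (so a half turn about z gives the same grasp; the last joint's range is limited). The gripper opens to 85 mm and grips with 20 to 120 N. Pads are 22 mm wide; open, the fingers measure 114 mm over their backs; the gripper's body (76 mm by 85 mm) begins 54 mm behind the grasp point. The pads swing forward as they close: fully open they stand 13 mm farther back than shut.
Start: joints at [-69.477, 19.034, -3.707, 83.658, 1.238, 77.344, -5.071], TCP at [0.232, 0.58, 0.231] pointing down, gripper open.
Joint ranges: [-148.97, 148.97], [-28.65, 121.19], [-84.17, 76.75], [9.2, 138.47], [-72.65, 252.65], [3.7, 117.97], [-149.18, 149.18]. Speed limits (degrees/s): [127.2, 127.2, 159.86, 159.86, 180, 180, 180].

### API

Orientations are given as [roll, pitch, yaw] about the fixed x, y, z axes, in that order (R = Rz(yaw) Ry(pitch) Rx(roll)).
In Python, from station import monitor, get_image, camera_params, order gives the robot as it stands.
- The arm moves only by the tool move_arm, never from a script. Its argument "targets" is a list of rows, each a list of 7 numbers: the shift along the tool's x, y, z in cm, then the turn, a rotation vector about the tool's x, y, z in degrees, then the finger opening in cm, from 0 to 8.54. A call has exactly 5 rows; each row shifts and turns the pose as measured when the row begins, along the tool's axes as they then stand; what a row does not reach is not made up. A row lasts 1/10 s, in which the tool goes at most 50 mm and 8.59 degrees, less where a joint would pass 70% of its speed; a pose out of reach is approached as far as the arm can. A call is refused whole if a number of a shift passes 5 or a number of a turn 8.59, either way. A call with a gripper value outside its range is refused whole. The fingers move at their own pace and stop on an object; "newtons" is the grip in N (left out, the last holds). Time passes only in rows, so rows that do not move let the fingers close, or fill a call up. It gives the time, the measured TCP pose, the force and the opening at its end, in the units of the state.
- monitor.sense(): the state, without advancing time (a new reading comes with each control period).
- get_image(name): name is "scene" or "top"; returns the picture (384x512x3 uint8, red, green, blue); there is no depth.
- camera_params(name): a dict with "fx", "fy", "cx", "cy" (pixels), "extrinsics" (4x4, takes a point from world to camera coordinates). Camera axes: x right, y down, z forward; pixel columns grow to the right and rows downward; lengths in m; the calibration is good to about 2 mm. A picture is of the moment at which its call begins. camera_params takes no time and is no camera call.
- order.hand_in(): hands the job in, once; it reports no verdict.
The state is a dict: "clock": time; "qpos": joint angles; "dq": joint speeds; "tau": joint torques, N m; "tcp_pos": TCP position; "tool_rot": TCP orientation; "contact_force": force on the tool from outside, world axes, zero at the start; "moment": the same for the moment, N m; "finger_gap": opening from 0.0 (shut) to 1.0 (fully open).
Only numpy, scipy, OpenCV 4.12 (cv2) and the standard library are available. Lean on these libraries where they do the work, as an engineer would, in place of code of your own. Each camera call takes 0.05 s, during which the arm holds its last target.

## Working session

There is one attempt and no reset: what is moved stays moved. The work goes in short steps, Python scripts to look and compute and a tool call to move; the robot and the scene stay as the last step left them, time stands still between calls to the robot, and variables do not carry over. Pictures are saved under pics/ and viewed, and the job is handed in when it is done.

Besides the shell and the picture viewer there is one more tool, called after "Call:" as name([rows], argument=value, ...), one row to a line, values as JSON. move_arm: Moves the arm, as the interface text tells. Its arguments: {"type":"object","properties":{"targets":{"type":"array"},"newtons":{"type":"number"}},"required":["targets"]}

```bash
mkdir -p pics; ls
python3 - <<'E'
from station import monitor, get_image, camera_params
import cv2
print(monitor.sense())
for n in("scene","top"):
    im=get_image(n); cv2.imwrite(f"pics/{n}0.png",im[:,:,::-1]); p=camera_params(n); print(n,p)
E
```

```text
pics
{'clock': 0.0, 'qpos': array([-69.47686478,  19.07094503,  -3.70813427,  83.7076721 ,
         1.23807164,  77.34448596,  -5.07026632]), 'dq': array([-0.04486505, -0.04794836,  0.02680591,  0.02534247,  0.02714181,
       -0.01870549, -0.01476383]), 'tau': array([-6.01785887e-04, -6.25434780e+01,  4.87719092e-02, -3.91614640e+01,
        1.61128171e-02,  9.80179233e-03, -7.07672768e-06]), 'tcp_pos': array([0.23213859, 0.5798637 , 0.23051333]), 'tool_rot': array([-1.79916879e+02,  4.11985609e-03,  1.58184779e+02]), 'contact_force': array([-0.08732837, -0.82218006,  0.01848793]), 'moment': array([ 0.0043733 ,  0.02513049, -0.00910653]), 'finger_gap': 1.0064122484190632}
scene {'fx': 454.82809163244355, 'fy': 454.82809163244355, 'cx': 259.22294899631584, 'cy': 189.47379007959648, 'extrinsics': array([[ 0.86804629, -0.49632676,  0.01246541, -0.45864806],
       [-0.30830366, -0.55854501, -0.77004956,  0.24783236],
       [ 0.3891587 ,  0.66459553, -0.63786228,  1.27385023],
       [ 0.        ,  0.        ,  0.        ,  1.        ]])}
top {'fx': 391.5600414589822, 'fy': 391.5600414589822, 'cx': 258.15663692103334, 'cy': 184.94898065357324, 'extrinsics': array([[-0.02221314, -0.99973774, -0.0055706 ,  0.06908526],
       [-0.98991265,  0.02277401, -0.13983668,  0.57627043],
       [ 0.13992687,  0.00240819, -0.99015891,  1.22897287],
       [ 0.        ,  0.        ,  0.        ,  1.        ]])}
```

View pics/scene0.png

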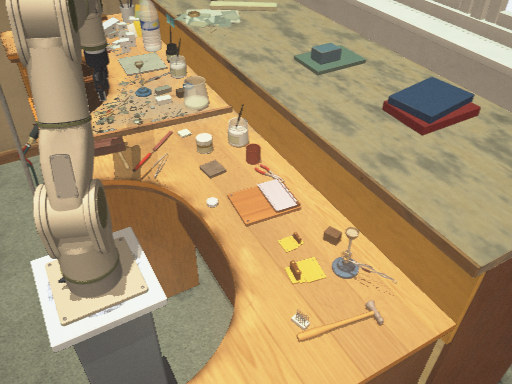

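View pics/top0.png

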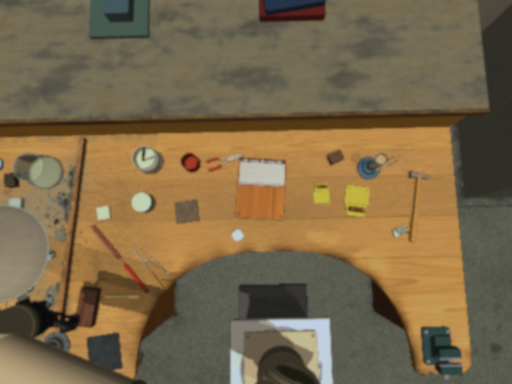

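The scene picture shows two yellow stepped plates at (305,270) and (290,243). The top picture shows the same pair at (356,200) and (321,194). The board is at (262,190) in the top picture. I'll enlarge both areas.

Run:
```python
import cv2
t=cv2.imread("pics/top0.png"); s=cv2.imread("pics/scene0.png")
cv2.imwrite("pics/t_tpl.png",cv2.resize(t[175:225,300:380],None,fx=10,fy=10,interpolation=cv2.INTER_CUBIC))
cv2.imwrite("pics/t_brd.png",cv2.resize(t[150:225,230:295],None,fx=8,fy=8,interpolation=cv2.INTER_CUBIC))
cv2.imwrite("pics/s_tpl.png",cv2.resize(s[225:295,270:340],None,fx=8,fy=8,interpolation=cv2.INTER_CUBIC))
cv2.imwrite("pics/s_brd.png",cv2.resize(s[170:230,220:310],None,fx=8,fy=8,interpolation=cv2.INTER_CUBIC))
```

```text
(no output)
```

View pics/t_tpl.png

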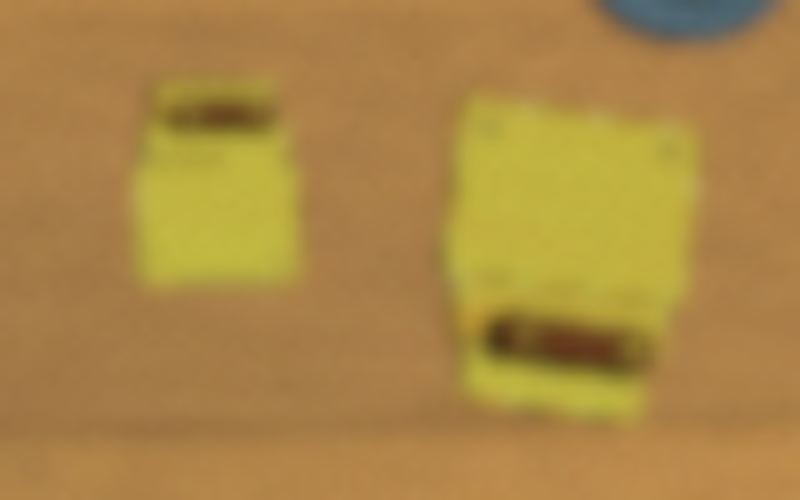

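View pics/t_brd.png

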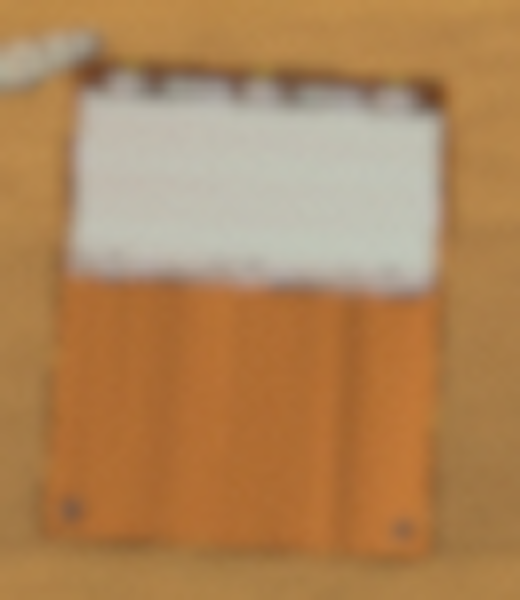

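View pics/s_tpl.png

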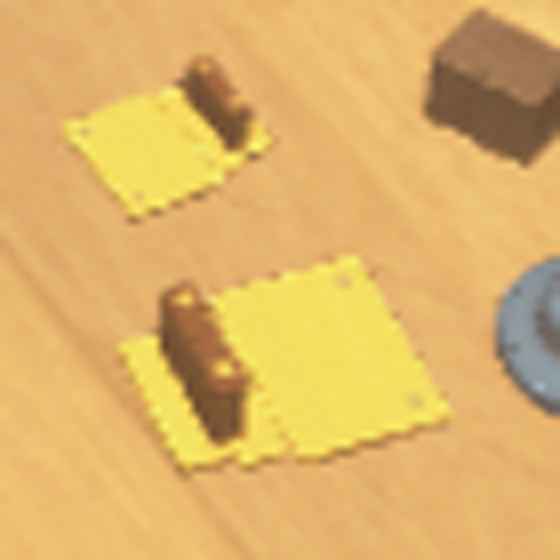

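View pics/s_brd.png

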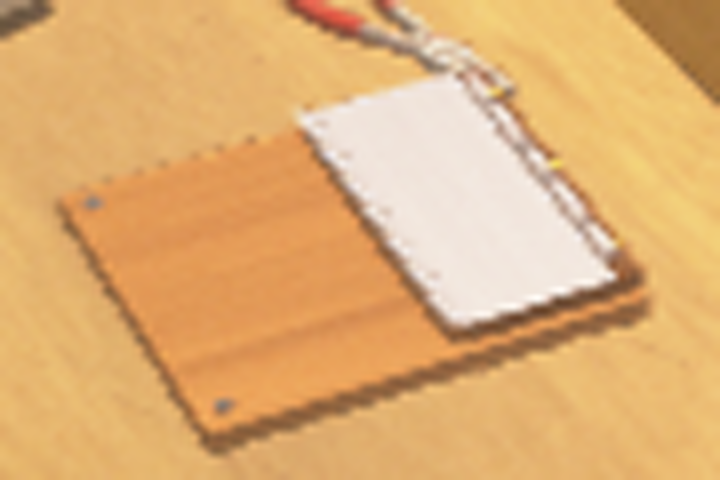

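```bash
cat > h.py <<'E'
import numpy as np
from scipy.optimize import least_squares
from station import camera_params
C={n:camera_params(n) for n in("scene","top")}
def proj(n,P):
    c=C[n];E=c["extrinsics"];q=np.atleast_2d(P)@E[:3,:3].T+E[:3,3]
    return np.c_[c["fx"]*q[:,0]/q[:,2]+c["cx"],c["fy"]*q[:,1]/q[:,2]+c["cy"]]
def un(c,s,o): return (np.array(c,float)+.5)/s-.5+np.array(o)
def place(p,L,z0=0):
    c,s=np.cos(p[2]),np.sin(p[2]);L=np.atleast_2d(L)
    return np.c_[p[0]+c*L[:,0]-s*L[:,1],p[1]+s*L[:,0]+c*L[:,1],L[:,2]+z0]
def fit(obs,p0,z0=0):
    f=lambda p:np.concatenate([(proj(n,place(p,l,z0))[0]-u) for n,l,u in obs])
    r=least_squares(f,p0,loss="soft_l1"); return r.x,f(r.x).reshape(-1,2)
E
python3 - <<'E'
from h import *
T=(10,(300,175));S=(8,(270,225))
def mk(n,a,d): return [(n,np.array(l)/1000,un(u,*a)) for l,u in d]
z=5
tt=mk("top",T,[((50,40,z),(465,93)),((50,-40,z),(697,122)),((-50,30,z),(462,398)),((-50,-30,z),(640,420))])
ts=mk("scene",S,[((50,40,z),(355,258)),((50,-40,z),(450,412)),((-50,30,z),(122,348)),((-50,-30,z),(188,470))])
for o in(tt,ts,tt+ts):
    p,r=fit(o,[.6,-.2,0]);print("tpl",p[:2].round(4),np.degrees(p[2]).round(2));print(r.round(1).tolist())
T=(8,(230,150));S=(8,(220,170))
bt=mk("top",T,[((-100,80,12),(45,540)),((-100,-80,12),(432,556)),((8,75,24),(68,272)),((8,-75,24),(435,293))])
bs=mk("scene",S,[((-100,80,12),(60,203)),((-100,-80,12),(210,435)),((8,75,24),(300,118)),((8,-75,24),(455,330)),((100,-80,12),(647,290))])
for o in(bt,bs,bt+bs):
    p,r=fit(o,[.6,0,0]);print("brd",p[:2].round(4),np.degrees(p[2]).round(2));print(r.round(1).tolist())
E
```

```text
tpl [ 0.524  -0.2672] -8.72
[[-0.5, 0.1], [0.3, 0.3], [-0.1, -0.2], [0.2, -0.1]]
tpl [ 0.524  -0.2676] -8.65
[[0.1, -0.5], [0.8, 0.2], [-0.6, -0.1], [-0.2, 0.2]]
tpl [ 0.524  -0.2674] -8.69
[[-0.4, 0.1], [0.4, 0.2], [-0.1, -0.3], [0.3, -0.1], [0.0, -0.5], [0.8, 0.2], [-0.6, -0.2], [-0.3, 0.2]]
brd [0.572  0.0474] -4.12
[[-0.2, -0.2], [0.2, 0.2], [0.1, 0.3], [-0.1, -0.2]]
brd [0.572  0.0467] -4.35
[[-0.2, -0.7], [0.3, 0.2], [-0.7, -0.3], [-0.3, -0.1], [1.1, 0.7]]
brd [0.572  0.0471] -4.23
[[-0.2, -0.3], [0.2, 0.2], [0.2, 0.2], [-0.1, -0.1], [-0.3, -0.7], [0.3, 0.2], [-0.8, -0.3], [-0.3, -0.2], [1.1, 0.6]]
```

```bash
cat >> h.py <<'E'
from scipy.spatial.transform import Rotation as Rn
def tri(us,ut):
    f=lambda P:np.r_[proj("scene",P)[0]-us,proj("top",P)[0]-ut]
    r=least_squares(f,[.6,0,.05]);return r.x.round(3),np.abs(r.fun).max().round(1)
def down(yaw): return Rn.from_euler("xyz",[180,0,yaw],degrees=True)
def plan(poses,grip):
    """poses: list of (pos,yaw) after the present one"""
    from station import monitor
    s=monitor.sense();p=np.array(s["tcp_pos"]);R=Rn.from_euler("xyz",s["tool_rot"],degrees=True)
    rows=[]
    for q,y in poses:
        q=np.array(q);R2=down(y)
        rows.append([*np.round(R.inv().apply(q-p)*100,2),*np.round((R.inv()*R2).as_rotvec(degrees=True),1),grip]);p,R=q,R2
    return rows
def line(pos,yaw,n):
    from station import monitor
    s=monitor.sense();p=np.array(s["tcp_pos"]);y=s["tool_rot"][2]
    d=(yaw-y+180)%360-180
    return [(p+(np.array(pos)-p)*k/n,y+d*k/n) for k in range(1,n+1)]
def show(rows):
    for i in range(0,len(rows),5): print("["+",\n ".join(str([float(v) for v in r]) for r in rows[i:i+5])+"]")
E
python3 - <<'E'
from h import *
print("stand base",tri((346,267),(368,167)),"head",tri((351,233),(381,158)))
s=(68.2,.625,.2305,158.2);e=(-28,.560,.18,81.3)
P=[]
for k in range(1,26):
    a=[s[i]+(e[i]-s[i])*k/25 for i in range(4)];t=np.radians(a[0]);P.append(((a[1]*np.cos(t),a[1]*np.sin(t),a[2]),a[3]))
show(plan(P,8.54))
E
```

```text
stand base (array([ 0.636, -0.314,  0.005]), np.float64(0.3)) head (array([ 0.634, -0.313,  0.144]), np.float64(0.9))
[[-4.16, -0.37, 0.21, -0.1, 0.0, 3.1, 8.54],
 [-4.15, -0.46, 0.2, 0.0, -0.0, 3.1, 8.54],
 [-4.13, -0.51, 0.2, -0.0, -0.0, 3.1, 8.54],
 [-4.11, -0.56, 0.2, 0.0, -0.0, 3.1, 8.54],
 [-4.08, -0.62, 0.2, 0.0, -0.0, 3.1, 8.54]]
[[-4.05, -0.67, 0.2, 0.0, -0.0, 3.1, 8.54],
 [-4.03, -0.72, 0.2, -0.0, -0.0, 3.1, 8.54],
 [-4.0, -0.78, 0.2, -0.0, -0.0, 3.1, 8.54],
 [-3.97, -0.83, 0.2, 0.0, -0.0, 3.1, 8.54],
 [-3.94, -0.88, 0.2, 0.0, -0.0, 3.1, 8.54]]
[[-3.91, -0.93, 0.2, 0.0, -0.0, 3.1, 8.54],
 [-3.88, -0.98, 0.2, 0.0, -0.0, 3.1, 8.54],
 [-3.85, -1.03, 0.2, 0.0, -0.0, 3.1, 8.54],
 [-3.82, -1.08, 0.2, 0.0, -0.0, 3.1, 8.54],
 [-3.79, -1.12, 0.2, 0.0, -0.0, 3.1, 8.54]]
[[-3.76, -1.17, 0.2, -0.0, -0.0, 3.1, 8.54],
 [-3.72, -1.22, 0.2, 0.0, -0.0, 3.1, 8.54],
 [-3.69, -1.26, 0.2, -0.0, -0.0, 3.1, 8.54],
 [-3.66, -1.31, 0.2, 0.0, -0.0, 3.1, 8.54],
 [-3.62, -1.35, 0.2, 0.0, -0.0, 3.1, 8.54]]
[[-3.59, -1.39, 0.2, -0.0, -0.0, 3.1, 8.54],
 [-3.55, -1.44, 0.2, 0.0, -0.0, 3.1, 8.54],
 [-3.51, -1.48, 0.2, 0.0, -0.0, 3.1, 8.54],
 [-3.48, -1.52, 0.2, 0.0, -0.0, 3.1, 8.54],
 [-3.44, -1.56, 0.2, 0.0, -0.0, 3.1, 8.54]]
```

Call:
move_arm([
  [-4.1, -0.4, 0.2, 0, 0, 3.1, 8.54],
  [-4.1, -0.5, 0.2, 0, 0, 3.1, 8.54],
  [-4.1, -0.5, 0.2, 0, 0, 3.1, 8.54],
  [-4.1, -0.6, 0.2, 0, 0, 3.1, 8.54],
  [-4.1, -0.6, 0.2, 0, 0, 3.1, 8.54],
])

```text
clock: 0.6
tcp_pos: [0.3978, 0.462, 0.2173]
tool_rot: [-179.7, -0.2, 143.0]
contact_force: [0.5, 0.9, 0.2]
finger_gap: 0.998
```

Call:
move_arm([
  [-4.1, -0.7, 0.2, 0, 0, 3.1, 8.54],
  [-4.0, -0.7, 0.2, 0, 0, 3.1, 8.54],
  [-4.0, -0.8, 0.2, 0, 0, 3.1, 8.54],
  [-4.0, -0.8, 0.2, 0, 0, 3.1, 8.54],
  [-3.9, -0.9, 0.2, 0, 0, 3.1, 8.54],
])

```text
clock: 1.1
tcp_pos: [0.5201, 0.289, 0.2045]
tool_rot: [-179.5, -0.0, 126.8]
contact_force: [1.0, 0.5, -0.0]
finger_gap: 0.997
```

Call:
move_arm([
  [-3.9, -0.9, 0.2, 0, 0, 3.1, 8.54],
  [-3.9, -1.0, 0.2, 0, 0, 3.1, 8.54],
  [-3.9, -1.0, 0.2, 0, 0, 3.1, 8.54],
  [-3.8, -1.1, 0.2, 0, 0, 3.1, 8.54],
  [-3.8, -1.1, 0.2, 0, 0, 3.1, 8.54],
])

```text
clock: 1.6
tcp_pos: [0.5747, 0.0889, 0.1926]
tool_rot: [-179.3, 0.1, 110.6]
contact_force: [0.6, 0.0, -1.1]
finger_gap: 0.994
```

Call:
move_arm([
  [-3.8, -1.2, 0.2, 0, 0, 3.1, 8.54],
  [-3.7, -1.2, 0.2, 0, 0, 3.1, 8.54],
  [-3.7, -1.3, 0.2, 0, 0, 3.1, 8.54],
  [-3.7, -1.3, 0.2, 0, 0, 3.1, 8.54],
  [-3.6, -1.3, 0.2, 0, 0, 3.1, 8.54],
])

```text
clock: 2.1
tcp_pos: [0.5574, -0.1136, 0.1821]
tool_rot: [-179.3, 0.4, 94.4]
contact_force: [0.7, -0.9, -0.7]
finger_gap: 1.0
```

Run:
```python
from h import *
from station import monitor
s=monitor.sense();print(s["tcp_pos"],s["tool_rot"])
show(plan(line((.4943,-.2629,.12),81.3,5),8.54))
```

```text
[ 0.55735283 -0.11362255  0.18210178] [-179.25532542    0.35192691   94.41368804]
[[-2.87, -1.47, 1.28, -0.7, 0.4, 2.6, 8.54],
 [-2.94, -1.35, 1.24, -0.0, -0.0, 2.6, 8.54],
 [-3.0, -1.22, 1.24, 0.0, -0.0, 2.6, 8.54],
 [-3.06, -1.08, 1.24, 0.0, -0.0, 2.6, 8.54],
 [-3.1, -0.94, 1.24, 0.0, -0.0, 2.6, 8.54]]
```

Call:
move_arm([
  [-2.9, -1.5, 1.2, -0.7, 0.4, 2.6, 8.54],
  [-2.9, -1.3, 1.2, 0, 0, 2.6, 8.54],
  [-3.0, -1.2, 1.2, 0, 0, 2.6, 8.54],
  [-3.1, -1.1, 1.2, 0, 0, 2.6, 8.54],
  [-3.1, -0.9, 1.2, 0, 0, 2.6, 8.54],
])

```text
clock: 2.6
tcp_pos: [0.4911, -0.2702, 0.1208]
tool_rot: [179.9, -0.0, 80.7]
contact_force: [1.3, -0.7, 0.8]
finger_gap: 0.999
```

Run:
```python
from h import *
from station import monitor
s=monitor.sense();print(s["tcp_pos"],s["tool_rot"])
show(plan(line((.4943,-.2629,.04),81.3,5),8.54))
```

```text
[ 0.49105182 -0.27022598  0.12083219] [ 1.79930342e+02 -2.59666647e-02  8.07355660e+01]
[[0.15, 0.04, 1.62, 0.1, -0.0, -0.1, 8.54],
 [0.15, 0.04, 1.62, 0.0, 0.0, -0.1, 8.54],
 [0.15, 0.04, 1.62, 0.0, 0.0, -0.1, 8.54],
 [0.15, 0.04, 1.62, 0.0, 0.0, -0.1, 8.54],
 [0.15, 0.04, 1.62, -0.0, 0.0, -0.1, 8.54]]
```

Call:
move_arm([
  [0.1, 0.1, 1.6, 0.1, 0, -0.1, 8.54],
  [0.2, 0.0, 1.6, 0, 0, -0.1, 8.54],
  [0.1, 0.1, 1.6, 0, 0, -0.1, 8.54],
  [0.2, 0.0, 1.6, 0, 0, -0.1, 8.54],
  [0.1, 0.0, 1.6, 0, 0, -0.1, 6],
])

```text
clock: 3.1
tcp_pos: [0.4907, -0.2681, 0.0367]
tool_rot: [-179.9, 0.1, 80.7]
contact_force: [-0.2, 0.0, 0.0]
finger_gap: 0.854
```

Run:
```python
from h import *
from station import monitor,get_image
import cv2
im=get_image("scene")[:,:,::-1]; t=get_image("top")[:,:,::-1]
a=cv2.resize(im[200:300,250:350],None,fx=4,fy=4,interpolation=cv2.INTER_CUBIC)
b=cv2.resize(t[150:250,300:400],None,fx=4,fy=4,interpolation=cv2.INTER_CUBIC)
cv2.imwrite("pics/pre.png",np.hstack([a,b]))
s=monitor.sense();print(s["tcp_pos"],s["tool_rot"])
show(plan(line((.4943,-.2629,.015),81.3,5),4))
```

```text
[ 0.48940311 -0.26740101  0.03544701] [-1.79669834e+02  2.98923290e-02  8.07366305e+01]
[[0.1, 0.08, 0.41, -0.3, 0.0, -0.1, 4.0],
 [0.1, 0.08, 0.41, 0.0, 0.0, -0.1, 4.0],
 [0.1, 0.08, 0.41, -0.0, 0.0, -0.1, 4.0],
 [0.1, 0.08, 0.41, 0.0, 0.0, -0.1, 4.0],
 [0.1, 0.08, 0.41, -0.0, 0.0, -0.1, 4.0]]
```

View pics/pre.png

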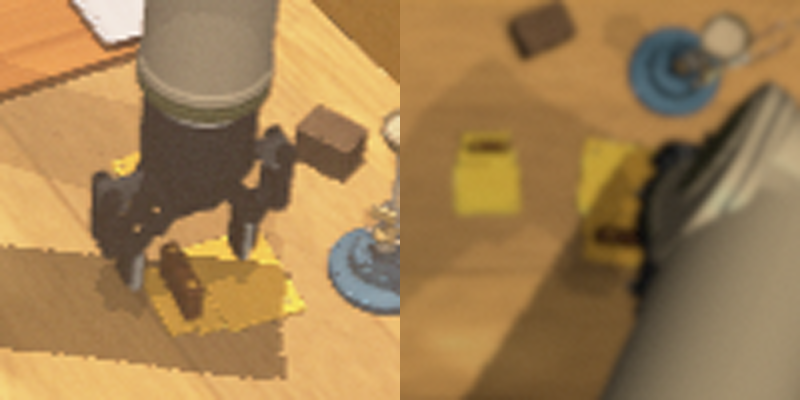

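The fingers stand either side of the bar: crop tips at about (135,285) and (247,255), with the bar at (180,280). The clearance is fine, so I'll lower.

Call:
move_arm([
  [0.2, 0.2, 0.4, -0.3, 0, -0.1, 5],
  [0.2, 0.2, 0.4, 0, 0, -0.1, 5],
  [0.1, 0.1, 0.4, 0, 0, -0.1, 4],
  [0.1, 0.1, 0.4, 0, 0, -0.1, 4],
  [0.1, 0.1, 0.4, 0, 0, -0.1, 4],
])

```text
clock: 3.7
tcp_pos: [0.4999, -0.2611, 0.0165]
tool_rot: [179.8, 0.0, 81.3]
contact_force: [-0.2, 0.2, -0.0]
finger_gap: 0.47
```

Run:
```python
from h import *
from station import monitor
s=monitor.sense();print(s["tcp_pos"],s["tool_rot"],s["contact_force"])
show(plan(line((.4943,-.2629,.015),81.3,5),4))
```

```text
[ 0.49987832 -0.26114549  0.01646283] [1.79811452e+02 3.98706256e-02 8.13299464e+01] [-0.1824802   0.2431167  -0.04636664]
[[-0.05, -0.11, 0.03, 0.2, 0.0, 0.0, 4.0],
 [-0.05, -0.1, 0.03, 0.0, -0.0, 0.0, 4.0],
 [-0.05, -0.1, 0.03, -0.0, -0.0, 0.0, 4.0],
 [-0.05, -0.1, 0.03, 0.0, -0.0, 0.0, 4.0],
 [-0.05, -0.1, 0.03, 0.0, -0.0, 0.0, 4.0]]
```

Call:
move_arm([
  [-0.1, -0.3, 0, 0.2, 0, 0, 4],
  [-0.1, -0.2, 0, 0, 0, 0, 4],
  [0, 0, 0, 0, 0, 0, 4],
  [0, 0, 0, 0, 0, 0, 3],
  [0, 0, 0, 0, 0, 0, 3],
])

```text
clock: 4.2
tcp_pos: [0.4941, -0.2627, 0.0164]
tool_rot: [-180.0, 0.0, 81.3]
contact_force: [-0.3, -0.1, -0.3]
finger_gap: 0.35
```

Call:
move_arm([
  [0, 0, 0, 0, 0, 0, 0],
  [0, 0, 0, 0, 0, 0, 0],
  [0, 0, 0, 0, 0, 0, 0],
  [0, 0, 0, 0, 0, 0, 0],
  [0, 0, 0, 0, 0, 0, 0],
], newtons=80)

```text
clock: 4.7
tcp_pos: [0.4943, -0.2629, 0.0168]
tool_rot: [180.0, 0.1, 81.3]
contact_force: [-0.3, 0.4, 0.9]
finger_gap: 0.143
```

Call:
move_arm([
  [0, 0, -1, 0, 0, 0, 0],
  [0, 0, -2, 0, 0, 0, 0],
  [0, 0, -2, 0, 0, 0, 0],
  [0, 0, -2, 0, 0, 0, 0],
  [0, 0, -1, 0, 0, 0, 0],
])

```text
clock: 5.2
tcp_pos: [0.4925, -0.2622, 0.0995]
tool_rot: [-179.7, 0.0, 81.3]
contact_force: [0.2, 0.2, -1.6]
finger_gap: 0.143
```

Run:
```python
from h import *
from station import monitor,get_image
import cv2
im=get_image("scene")[:,:,::-1]
cv2.imwrite("pics/lift.png",cv2.resize(im[190:300,240:350],None,fx=6,fy=5,interpolation=cv2.INTER_CUBIC))
s=monitor.sense();print(s["tcp_pos"],s["tool_rot"],s["contact_force"],s["moment"])
show(plan(line((.4862,.0534,.09),85.8,10),0))
```

```text
[ 0.4929779  -0.26245915  0.10044088] [-1.79800211e+02  3.86767057e-02  8.12777420e+01] [ 0.83975177 -0.81269942 -0.40306439] [-0.03557214 -0.09113314  0.00451673]
[[3.11, -0.55, 0.1, -0.2, 0.0, -0.5, 0.0],
 [3.12, -0.52, 0.1, 0.0, 0.0, -0.5, 0.0],
 [3.12, -0.5, 0.1, 0.0, 0.0, -0.5, 0.0],
 [3.12, -0.47, 0.1, 0.0, 0.0, -0.5, 0.0],
 [3.13, -0.45, 0.1, 0.0, 0.0, -0.5, 0.0]]
[[3.13, -0.42, 0.1, 0.0, 0.0, -0.5, 0.0],
 [3.13, -0.4, 0.1, 0.0, 0.0, -0.5, 0.0],
 [3.14, -0.37, 0.1, -0.0, 0.0, -0.5, 0.0],
 [3.14, -0.35, 0.1, 0.0, 0.0, -0.5, 0.0],
 [3.14, -0.32, 0.1, 0.0, 0.0, -0.5, 0.0]]
```

View pics/lift.png

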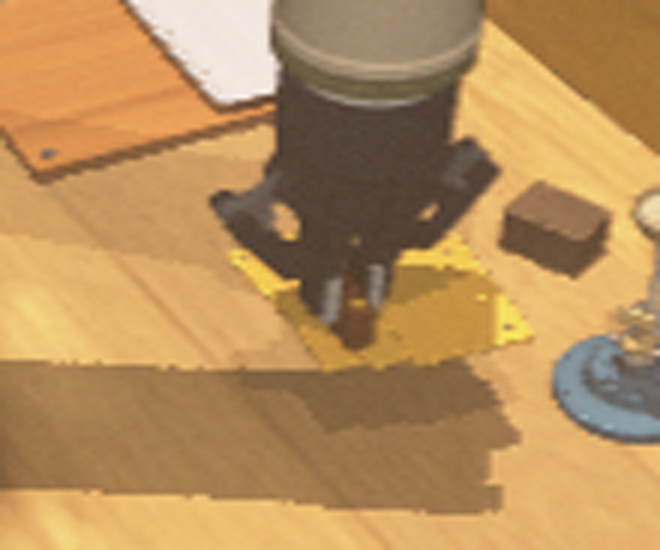

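The crop shows the template lifted, gripped at the bar near (355,310), with its plate looking level. Next I'll carry it to the board.

Call:
move_arm([
  [3.1, -0.6, 0.1, -0.2, 0, -0.5, 0],
  [3.1, -0.5, 0.1, 0, 0, -0.5, 0],
  [3.1, -0.5, 0.1, 0, 0, -0.5, 0],
  [3.1, -0.5, 0.1, 0, 0, -0.5, 0],
  [3.1, -0.4, 0.1, 0, 0, -0.5, 0],
])

```text
clock: 5.75
tcp_pos: [0.4875, -0.1054, 0.0942]
tool_rot: [180.0, 0.2, 83.4]
contact_force: [-0.1, -0.3, -2.1]
finger_gap: 0.142
```

Call:
move_arm([
  [3.1, -0.4, 0.1, 0, 0, -0.5, 0],
  [3.1, -0.4, 0.1, 0, 0, -0.5, 0],
  [3.1, -0.4, 0.1, 0, 0, -0.5, 0],
  [3.1, -0.3, 0.1, 0, 0, -0.4, 0],
  [3.1, -0.3, 0.1, 0, 0, -0.4, 0],
])

```text
clock: 6.25
tcp_pos: [0.4818, 0.0572, 0.0862]
tool_rot: [-179.8, 0.2, 85.8]
contact_force: [1.5, 0.5, -1.7]
finger_gap: 0.143
```

Run:
```python
from h import *
from station import monitor
s=monitor.sense();print(s["tcp_pos"],s["tool_rot"],s["contact_force"],s["moment"])
show(plan(line((.4862,.0534,.045),85.8,5),0))
```

```text
[0.48177743 0.05724847 0.08619178] [-179.84853783    0.20428845   85.79365221] [ 1.53104131  0.52599942 -1.74225657] [-0.01450092 -0.01675939 -0.05346695]
[[-0.07, 0.1, 0.82, -0.2, 0.2, -0.0, 0.0],
 [-0.07, 0.09, 0.82, -0.0, 0.0, -0.0, 0.0],
 [-0.07, 0.09, 0.82, 0.0, 0.0, -0.0, 0.0],
 [-0.07, 0.09, 0.82, 0.0, 0.0, -0.0, 0.0],
 [-0.07, 0.09, 0.82, 0.0, 0.0, -0.0, 0.0]]
```

Call:
move_arm([
  [-0.1, 0.1, 0.9, -0.2, 0.2, 0, 0],
  [-0.1, 0.1, 0.9, 0, 0, 0, 0],
  [-0.1, 0.1, 0.9, 0, 0, 0, 0],
  [-0.1, 0.1, 0.9, 0, 0, 0, 0],
  [0, 0, 0.4, 0, 0, 0, 0],
])

```text
clock: 6.75
tcp_pos: [0.4844, 0.0553, 0.0421]
tool_rot: [-179.9, -0.0, 86.1]
contact_force: [0.3, -0.7, -1.8]
finger_gap: 0.146
```

Run:
```python
from h import *
from station import monitor,get_image
import cv2
im=get_image("scene")[:,:,::-1]; t=get_image("top")[:,:,::-1]
cv2.imwrite("pics/ov_s.png",cv2.resize(im[150:240,210:310],None,fx=8,fy=6.6,interpolation=cv2.INTER_CUBIC))
cv2.imwrite("pics/ov_t.png",cv2.resize(t[150:240,220:310],None,fx=6,fy=6,interpolation=cv2.INTER_CUBIC))
s=monitor.sense();print(s["tcp_pos"],s["tool_rot"],s["contact_force"],s["moment"])
```

```text
[0.48432965 0.05555088 0.04246596] [-1.79921693e+02 -2.67869887e-04  8.60720286e+01] [ 0.61572805  0.1819862  -1.62714283] [-0.00267204 -0.01386304 -0.02978084]
```

View pics/ov_s.png

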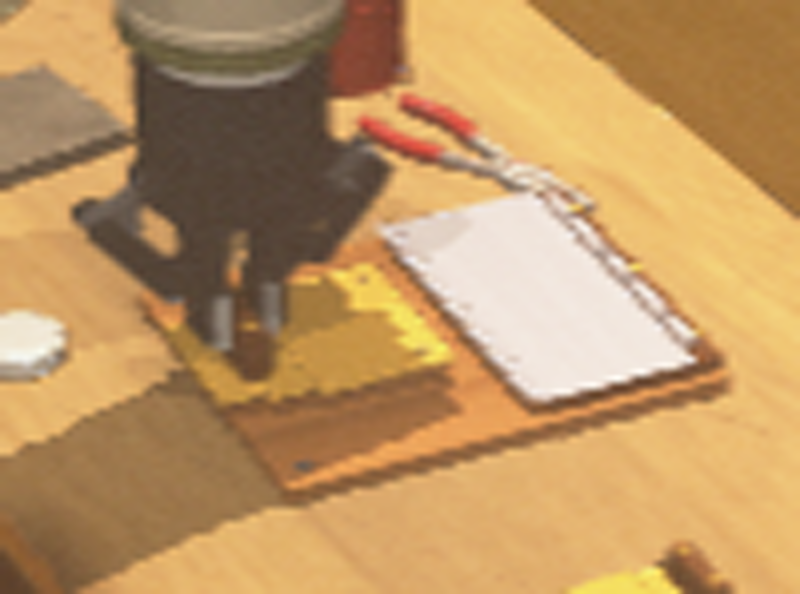

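View pics/ov_t.png

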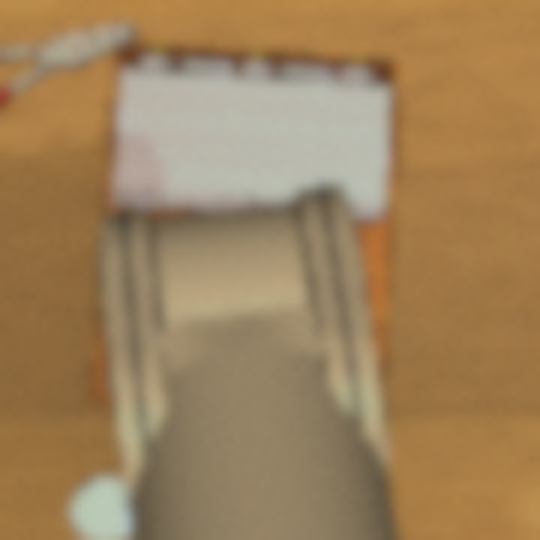

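The template hovers square over the bare half of the board. In the scene crop its front corners are at about (368,264) and (452,352), and the rear-right one is at (230,403). I'll check this against the arm reading.

Run:
```python
from h import *
from station import monitor
s=monitor.sense();p=s["tcp_pos"];th=np.radians(s["tool_rot"][2]-90)
c=[p[0]+.03*np.cos(th),p[1]+.03*np.sin(th),th]
L=np.array([(50,40,5),(50,-40,5),(-50,30,5),(-50,-30,5)])/1000
u=proj("scene",place(c,L,p[2]-.0168)); print(((u-[210,150]+.5)*[8,6.6]-.5).round(0))
b=np.radians(-4.23);d=np.array(c[:2])-[.572,.0471]
print("centre in board",np.cos(b)*d[0]+np.sin(b)*d[1],-np.sin(b)*d[0]+np.cos(b)*d[1],np.degrees(th-b))
show(plan(line((.4862,.0534,.0288),85.8,5),0))
```

```text
[[372. 262.]
 [456. 356.]
 [162. 327.]
 [221. 401.]]
centre in board -0.05805529173026754 0.0021194061345230436 0.30202863561664806
[[-0.04, 0.04, 0.27, -0.1, -0.0, 0.1, 0.0],
 [-0.04, 0.04, 0.27, 0.0, -0.0, 0.1, 0.0],
 [-0.04, 0.04, 0.27, 0.0, -0.0, 0.1, 0.0],
 [-0.04, 0.04, 0.27, 0.0, -0.0, 0.1, 0.0],
 [-0.04, 0.04, 0.27, 0.0, -0.0, 0.1, 0.0]]
```

Call:
move_arm([
  [-0.1, 0.1, 0.3, -0.1, 0, 0.3, 0],
  [0, 0, 0.3, 0, 0, 0, 0],
  [0, 0, 0.3, 0, 0, 0, 0],
  [0, 0, 0.3, 0, 0, 0, 0],
  [0, 0, 0.1, 0, 0, 0, 0],
])

```text
clock: 7.35
tcp_pos: [0.4862, 0.054, 0.0294]
tool_rot: [179.9, -0.0, 85.7]
contact_force: [-0.8, -0.5, -1.0]
finger_gap: 0.139
```

Call:
move_arm([
  [0, 0, 0.1, 0, 0, 0, 0],
  [0, 0, 0.1, 0, 0, 0, 0],
  [0, 0, 0.1, 0, 0, 0, 0],
  [0, 0, 0.1, 0, 0, 0, 0],
  [0, 0, 0.1, 0, 0, 0, 0],
])

```text
clock: 7.85
tcp_pos: [0.4864, 0.0541, 0.0287]
tool_rot: [180.0, -0.2, 85.7]
contact_force: [-7.5, -1.3, 16.1]
finger_gap: 0.14
```

Call:
move_arm([
  [0, 0.3, 0, 0, 0, 0, 0],
  [0, 0.4, 0, 0, 0, 0, 0],
  [0, 0.4, 0.02, 0, 0, 0, 0],
  [0, 0.4, 0.02, 0, 0, 0, 0],
  [0, 0.2, 0.02, 0, 0, 0, 0],
])

```text
clock: 8.35
tcp_pos: [0.5045, 0.0532, 0.0288]
tool_rot: [180.0, -0.2, 85.7]
contact_force: [-7.3, -0.0, 12.7]
finger_gap: 0.141
```

```bash
cat >> h.py <<'E'
def stat():
    from station import monitor
    s=monitor.sense();p=s["tcp_pos"];th=np.radians(s["tool_rot"][2]-90);b=np.radians(-4.23)
    d=np.array([p[0]+.08*np.cos(th),p[1]+.08*np.sin(th)])-[.572,.0471]
    F=s["contact_force"]
    print("edge in lip (mm): x %.1f y %.1f tcp z %.1f dyaw %.2f"%((np.cos(b)*d[0]+np.sin(b)*d[1])*1e3-15,(-np.sin(b)*d[0]+np.cos(b)*d[1])*1e3,p[2]*1e3,np.degrees(th-b)),"rot",s["tool_rot"].round(2),"F",F.round(1),"along",round(np.cos(b)*F[0]+np.sin(b)*F[1],1),"M",s["moment"].round(2),s["clock"])
E
python3 -c "
from h import *;stat()
from station import get_image
import cv2
im=get_image('scene')[:,:,::-1]
cv2.imwrite('pics/sl.png',cv2.resize(im[150:240,210:310],None,fx=8,fy=6.6,interpolation=cv2.INTER_CUBIC))"
```

```text
edge in lip (mm): x -2.7 y 1.0 tcp z 28.8 dyaw -0.07 rot [179.98  -0.21  85.7 ] F [-7.3 -0.  12.7] along -7.3 M [-0.15  1.51 -0.  ] 8.35
```

View pics/sl.png

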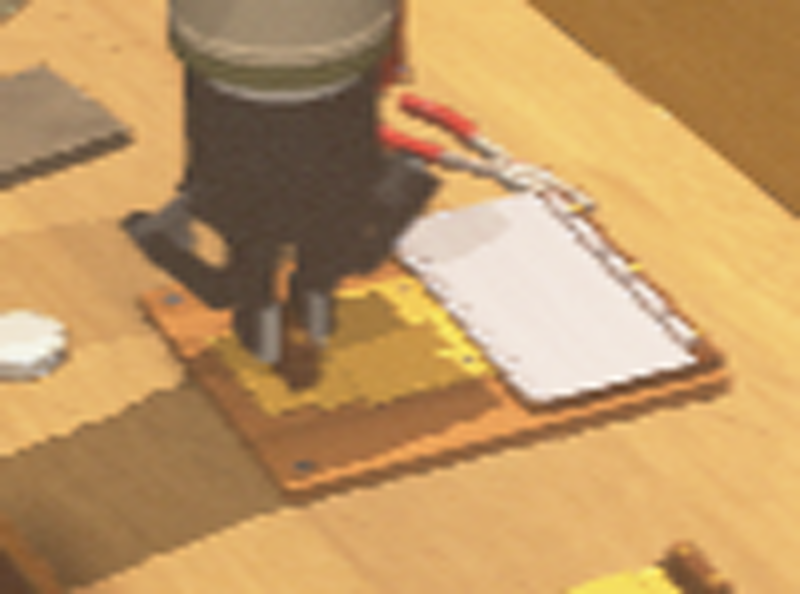

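The template lies flat and its leading edge is at the lip: crop (430,290) to (490,370), with the leaf lip undisturbed. I'll continue the slide.

Call:
move_arm([
  [0, 0.4, 0.02, 0, 0, 0, 0],
  [0, 0.4, 0.02, 0, 0, 0, 0],
  [0, 0.4, 0.02, 0, 0, 0, 0],
  [0, 0.4, 0.02, 0, 0, 0, 0],
  [0, 0.2, 0.02, 0, 0, 0, 0],
])

```text
clock: 8.9
tcp_pos: [0.5233, 0.0521, 0.0288]
tool_rot: [-179.9, -0.2, 85.7]
contact_force: [-4.7, 0.3, 7.9]
finger_gap: 0.145
```

```bash
python3 -c "
from h import *;stat()
from station import get_image
import cv2
im=get_image('scene')[:,:,::-1]
cv2.imwrite('pics/sl2.png',cv2.resize(im[150:240,210:310],None,fx=8,fy=6.6,interpolation=cv2.INTER_CUBIC))"
```

```text
edge in lip (mm): x 16.1 y 1.3 tcp z 28.8 dyaw -0.06 rot [-179.88   -0.24   85.71] F [-4.7  0.3  7.9] along -4.7 M [-0.14  0.87 -0.  ] 8.9
```

View pics/sl2.png

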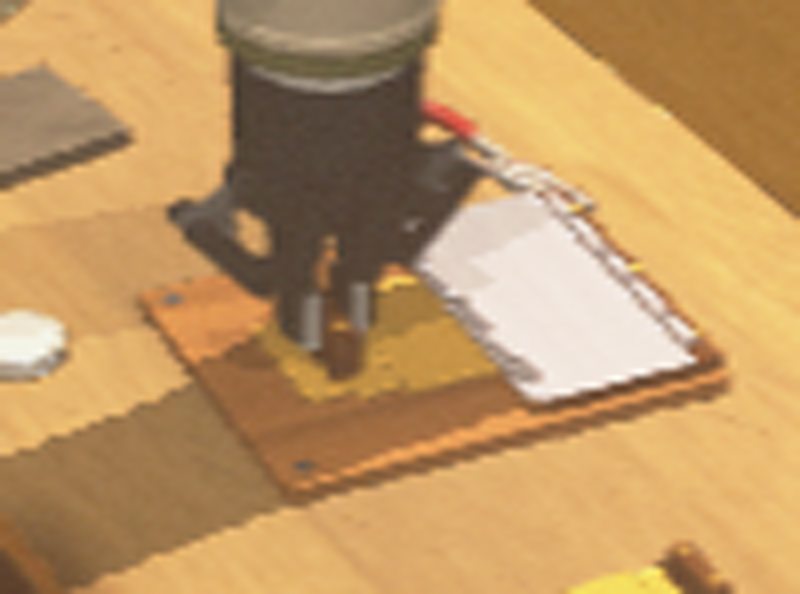

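The edge has gone under the leaf, the lip line at (430,265) to (535,400) hasn't moved, and friction is steady at about 0.6.

Call:
move_arm([
  [0, 0.3, 0.03, 0, 0, 0, 0],
  [0, 0.3, 0.03, 0, 0, 0, 0],
  [0, 0.3, 0.03, 0, 0, 0, 0],
  [0, 0.3, 0.03, 0, 0, 0, 0],
  [0, 0.2, 0.03, 0, 0, 0, 0],
])

```text
clock: 9.45
tcp_pos: [0.538, 0.0515, 0.0288]
tool_rot: [-179.8, -0.3, 85.7]
contact_force: [-3.9, 0.4, 8.5]
finger_gap: 0.144
```

```bash
python3 -c "
from h import *;stat()"
```

```text
edge in lip (mm): x 30.7 y 1.8 tcp z 28.8 dyaw -0.04 rot [-179.79   -0.3    85.73] F [-3.9  0.4  8.5] along -4.0 M [-0.16  0.77 -0.06] 9.45
```

Call:
move_arm([
  [0, 0.2, 0.03, 0, 0, 0, 0],
  [0, 0.2, 0.03, 0, 0, 0, 0],
  [0, 0.2, 0.03, 0, 0, 0, 0],
  [0, 0.1, 0.03, 0, 0, 0, 0],
  [0, 0.1, 0.03, 0, 0, 0, 0],
])

```text
clock: 9.95
tcp_pos: [0.5468, 0.0512, 0.0288]
tool_rot: [-179.7, -0.3, 85.7]
contact_force: [-4.6, -0.1, 7.3]
finger_gap: 0.139
```

```bash
python3 -c "
from h import *;stat()"
```

```text
edge in lip (mm): x 39.5 y 2.2 tcp z 28.8 dyaw -0.03 rot [-179.75   -0.35   85.74] F [-4.6 -0.1  7.3] along -4.6 M [-0.21  0.72 -0.08] 9.95
```

Call:
move_arm([
  [0, 0.1, 0.03, 0, 0, 0, 0],
  [0, 0.1, 0.03, 0, 0, 0, 0],
  [0, 0.1, 0.03, 0, 0, 0, 0],
  [0, 0.1, 0.03, 0, 0, 0, 0],
  [0, 0.1, 0.03, 0, 0, 0, 0],
])

```text
clock: 10.45
tcp_pos: [0.5516, 0.0513, 0.0288]
tool_rot: [-179.6, -0.4, 85.7]
contact_force: [-8.3, 0.9, 12.6]
finger_gap: 0.137
```

```bash
python3 -c "
from h import *;stat()"
```

```text
edge in lip (mm): x 44.4 y 2.6 tcp z 28.8 dyaw -0.02 rot [-179.61   -0.4    85.75] F [-8.3  0.9 12.6] along -8.4 M [-0.19  1.52 -0.11] 10.45
```

```bash
python3 -c "
from h import *
from station import monitor
s=monitor.sense();R=Rn.from_euler('xyz',s['tool_rot'],degrees=True);print((R.inv()*down(85.75)).as_rotvec(degrees=True).round(2))"
```

```text
[-0.39 -0.4  -0.  ]
```

Call:
move_arm([
  [0, 0.1, 0.01, -0.4, -0.4, 0, 0],
  [0, 0.1, 0.01, -0.2, -0.2, 0, 0],
  [0, 0.1, 0.01, -0.1, -0.1, 0, 0],
  [0, 0.1, 0.01, -0.1, -0.1, 0, 0],
  [0, 0.1, 0.01, 0, 0, 0, 0],
])

```text
clock: 10.95
tcp_pos: [0.5521, 0.051, 0.0288]
tool_rot: [-179.8, 0.4, 85.7]
contact_force: [-7.5, -0.1, 9.5]
finger_gap: 0.143
```

```bash
python3 -c "
from h import *;stat()"
```

```text
edge in lip (mm): x 44.9 y 2.3 tcp z 28.8 dyaw -0.07 rot [-179.77    0.4    85.7 ] F [-7.5 -0.1  9.5] along -7.5 M [ 0.24  1.47 -0.04] 10.95
```

Forward force has grown beyond friction (7.5 N against about 5.6 N expected) and the advance has stalled, so the stop is probably touched at about 44–45 mm. I'll push on firmly.

Call:
move_arm([
  [0, 0.2, 0.02, 0, 0.2, 0, 0],
  [0, 0.2, 0.02, 0, 0, 0, 0],
  [0, 0.2, 0.02, 0, 0, 0, 0],
  [0, 0.2, 0.02, 0, 0, 0, 0],
  [0, 0.2, 0.02, 0, 0, 0, 0],
])

```text
clock: 11.45
tcp_pos: [0.5565, 0.0508, 0.0288]
tool_rot: [-179.0, 0.1, 85.7]
contact_force: [-11.8, -0.7, 13.8]
finger_gap: 0.142
```

```bash
python3 -c "
from h import *;stat()"
```

```text
edge in lip (mm): x 49.3 y 2.5 tcp z 28.8 dyaw -0.10 rot [-1.7896e+02  1.2000e-01  8.5670e+01] F [-11.8  -0.7  13.8] along -11.7 M [ 0.03  1.97 -0.05] 11.45
```

Call:
move_arm([
  [0, 0.2, 0.02, 0, -0.7, 0, 0],
  [0, 0.2, 0.02, 0, -0.4, 0, 0],
  [0, 0.2, 0.02, 0, -0.2, 0, 0],
  [0, 0.15, 0.02, 0, -0.1, 0, 0],
  [0, 0.15, 0.02, 0, 0, 0, 0],
])

```text
clock: 11.95
tcp_pos: [0.5589, 0.0499, 0.0291]
tool_rot: [-178.0, 1.5, 85.6]
contact_force: [-12.8, 0.3, 15.3]
finger_gap: 0.143
```

```bash
python3 -c "
from h import *;stat()
from station import get_image
import cv2
im=get_image('scene')[:,:,::-1]
stat()
cv2.imwrite('pics/sl3.png',cv2.resize(im[150:240,210:310],None,fx=8,fy=6.6,interpolation=cv2.INTER_CUBIC))"
```

```text
edge in lip (mm): x 51.7 y 1.6 tcp z 29.1 dyaw -0.16 rot [-178.03    1.51   85.61] F [-12.8   0.3  15.3] along -12.8 M [ 0.25  1.98 -0.09] 11.95
edge in lip (mm): x 51.8 y 1.6 tcp z 29.1 dyaw -0.17 rot [-178.02    1.51   85.6 ] F [-12.3  -0.4  14.2] along -12.3 M [ 0.3   1.95 -0.03] 12.0
```

View pics/sl3.png

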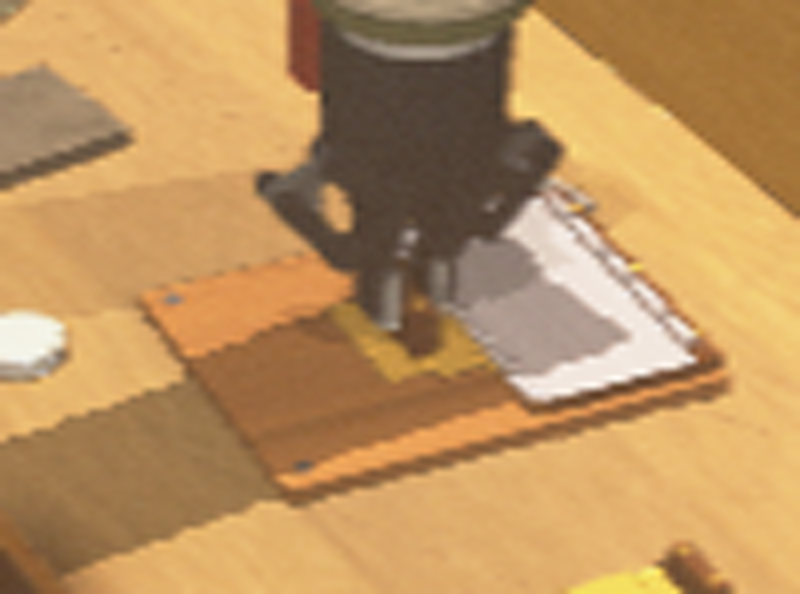

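Tool roll turns out to be about the tool's x axis, so my tilt correction went the wrong way. The template is in deep under the leaf, whose lip still looks down. Next I'll level the tool while keeping the push.

```bash
cat >> h.py <<'E'
def corr():
    from station import monitor
    s=monitor.sense();R=Rn.from_euler('xyz',s['tool_rot'],degrees=True);print("turn to level",(R.inv()*down(85.77)).as_rotvec(degrees=True).round(2))
E
python3 -c "
from h import *;corr()"
```

```text
turn to level [-1.98  1.51 -0.19]
```

Call:
move_arm([
  [0, 0.1, 0.02, -0.8, 0.6, -0.1, 0],
  [0, 0.1, 0.02, -0.8, 0.5, 0, 0],
  [0, 0.1, 0.02, -0.6, 0.3, 0, 0],
  [0, 0.1, 0.02, -0.4, 0.2, 0, 0],
  [0, 0.1, 0.02, -0.3, 0, 0, 0],
])

```text
clock: 12.5
tcp_pos: [0.5592, 0.05, 0.0287]
tool_rot: [179.7, -0.2, 85.6]
contact_force: [-7.4, 0.2, 12.1]
finger_gap: 0.142
```

```bash
python3 -c "
from h import *;stat();corr()"
```

```text
edge in lip (mm): x 52.0 y 1.8 tcp z 28.7 dyaw -0.13 rot [179.68  -0.2   85.64] F [-7.4  0.2 12.1] along -7.4 M [-0.16  2.2  -0.14] 12.5
turn to level [ 0.32 -0.2  -0.13]
```

Level again and seated. I'll check that it stays steady while holding the last target, and look again.

```bash
python3 -c "
from h import *
from station import get_image
import cv2
for k in range(10):
    im=get_image('scene')[:,:,::-1]
    if k%3==0: stat()
t=get_image('top')[:,:,::-1]
stat()
cv2.imwrite('pics/fin.png',cv2.resize(im[150:240,210:310],None,fx=8,fy=6.6,interpolation=cv2.INTER_CUBIC))
cv2.imwrite('pics/fin_full.png',np.vstack([im[100:300,100:400],t[100:260,100:400]]).repeat(1,0))"
```

```text
edge in lip (mm): x 52.0 y 1.7 tcp z 28.8 dyaw -0.13 rot [179.67  -0.2   85.64] F [-8.1 -0.3 10.8] along -8.0 M [-0.2   2.16 -0.15] 12.55
edge in lip (mm): x 52.1 y 1.7 tcp z 28.8 dyaw -0.13 rot [179.69  -0.19  85.64] F [-8.5  0.3 12.2] along -8.5 M [-0.19  2.24 -0.14] 12.7
edge in lip (mm): x 52.0 y 1.8 tcp z 28.8 dyaw -0.13 rot [179.7   -0.19  85.64] F [-8.   0.2 12.5] along -8.0 M [-0.21  2.23 -0.11] 12.85
edge in lip (mm): x 52.0 y 1.8 tcp z 28.8 dyaw -0.13 rot [179.7   -0.19  85.64] F [-7.3  0.4 12.1] along -7.3 M [-0.2   2.24 -0.11] 13.0
edge in lip (mm): x 52.0 y 1.7 tcp z 28.7 dyaw -0.13 rot [179.7   -0.19  85.64] F [-8.6 -0.8 12.5] along -8.5 M [-0.24  2.27 -0.13] 13.05
```

View pics/fin.png

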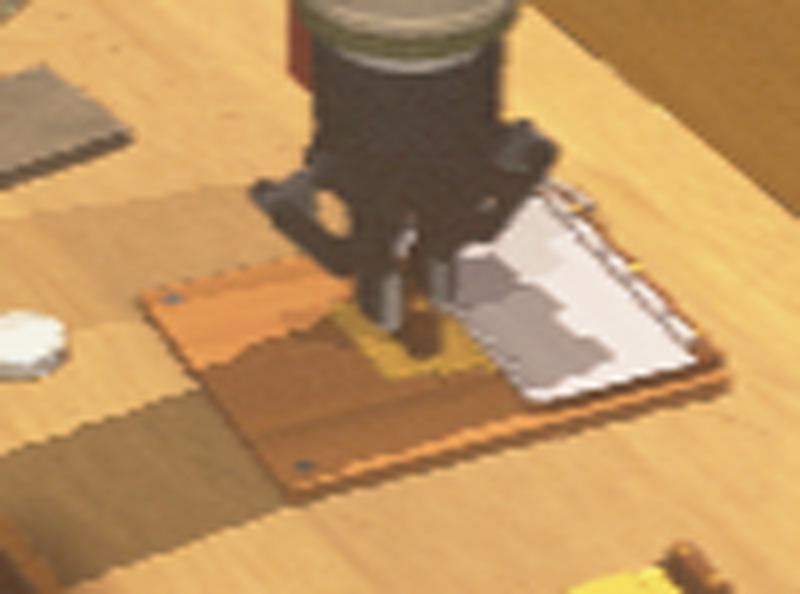

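View pics/fin_full.png

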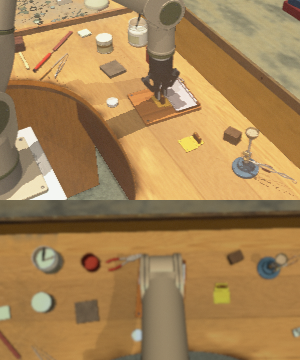

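Steady, with the leaf lip still straight from (450,285) to (535,400) and the bystanders in place. The force evidence for the stop is only moderate because friction is mixed in. I'll push about 1 mm more with a lighter press to separate the spring force.

Call:
move_arm([
  [0, 0.15, -0.02, 0, 0, 0, 0],
  [0, 0.15, 0, 0, 0, 0, 0],
  [0, 0.15, 0, 0, 0, 0, 0],
  [0, 0.15, 0, -0.1, 0, 0, 0],
  [0, 0.15, 0, -0.1, 0, 0, 0],
])

```text
clock: 13.55
tcp_pos: [0.5592, 0.0501, 0.0287]
tool_rot: [-179.5, -0.2, 85.6]
contact_force: [-10.7, 1.8, 12.6]
finger_gap: 0.138
```

```bash
python3 -c "
from h import *;stat();corr()"
```

```text
edge in lip (mm): x 52.0 y 1.8 tcp z 28.7 dyaw -0.12 rot [-179.46   -0.18   85.65] F [-10.7   1.8  12.6] along -10.8 M [-0.24  2.32 -0.14] 13.55
turn to level [-0.54 -0.19 -0.12]
```

Call:
move_arm([
  [0, 0.2, -0.05, -0.4, -0.1, 0, 0],
  [0, 0.2, -0.03, -0.2, 0, 0, 0],
  [0, 0.2, -0.02, -0.2, 0, 0, 0],
  [0, 0.2, -0.01, -0.1, 0, 0, 0],
  [0, 0.2, 0, -0.1, 0, 0, 0],
])

```text
clock: 14.05
tcp_pos: [0.5594, 0.0501, 0.0287]
tool_rot: [-179.1, -0.1, 85.6]
contact_force: [-14.9, 0.3, 16.0]
finger_gap: 0.142
```

```bash
python3 -c "
from h import *;stat();corr()"
```

```text
edge in lip (mm): x 52.2 y 1.9 tcp z 28.7 dyaw -0.12 rot [-1.7915e+02 -6.0000e-02  8.5650e+01] F [-14.9   0.3  16. ] along -14.9 M [-0.18  2.86 -0.25] 14.05
turn to level [-0.85 -0.06 -0.12]
```

The template now resists about 15 N without moving. The travel is about 7 mm since first touch at ~45 mm, so either the stop is near its end or a finger is touching the lip. That is more than enough, so I'll level the tool, ease back about 1 mm and keep pressing.

Call:
move_arm([
  [0, -0.05, -0.03, -0.6, 0, -0.1, 0],
  [0, -0.1, 0, -0.4, 0, 0, 0],
  [0, -0.05, 0.02, -0.2, 0, 0, 0],
  [0, 0, 0.04, -0.1, 0, 0, 0],
  [0, 0, 0.06, 0, 0, 0, 0],
])

```text
clock: 14.55
tcp_pos: [0.557, 0.05, 0.0288]
tool_rot: [179.6, -0.1, 85.7]
contact_force: [-5.6, -0.5, 14.4]
finger_gap: 0.143
```

```bash
python3 -c "
from h import *;stat();corr()"
```

```text
edge in lip (mm): x 49.9 y 1.7 tcp z 28.8 dyaw -0.05 rot [ 1.7958e+02 -7.0000e-02  8.5720e+01] F [-5.6 -0.5 14.4] along -5.6 M [-0.33  1.83 -0.07] 14.55
turn to level [ 0.42 -0.07 -0.05]
```

Call:
move_arm([
  [0, 0.15, 0.01, 0.2, 0, 0, 0],
  [0, 0.15, 0.02, 0, 0, 0, 0],
  [0, 0.12, 0.02, -0.1, 0, 0, 0],
  [0, 0.12, 0.02, -0.1, 0, 0, 0],
  [0, 0.1, 0.02, -0.1, 0, 0, 0],
])

```text
clock: 15.05
tcp_pos: [0.5575, 0.05, 0.0287]
tool_rot: [-179.7, -0.1, 85.7]
contact_force: [-9.6, -1.1, 12.1]
finger_gap: 0.141
```

```bash
python3 -c "
from h import *
from station import get_image
import cv2
stat();corr()
for k in range(8): im=get_image('scene')[:,:,::-1]
stat();corr()
cv2.imwrite('pics/fin2.png',cv2.resize(im[165:220,240:310],None,fx=11,fy=10,interpolation=cv2.INTER_CUBIC))"
```

```text
edge in lip (mm): x 50.4 y 1.8 tcp z 28.7 dyaw -0.05 rot [-1.7974e+02 -1.0000e-01  8.5720e+01] F [-9.6 -1.1 12.1] along -9.5 M [-0.26  2.1  -0.22] 15.05
turn to level [-0.26 -0.1  -0.05]
edge in lip (mm): x 50.4 y 1.8 tcp z 28.7 dyaw -0.05 rot [-1.7974e+02 -1.0000e-01  8.5720e+01] F [-10.   -0.6  13. ] along -9.9 M [-0.34  2.2  -0.18] 15.45
turn to level [-0.26 -0.1  -0.05]
```

View pics/fin2.png

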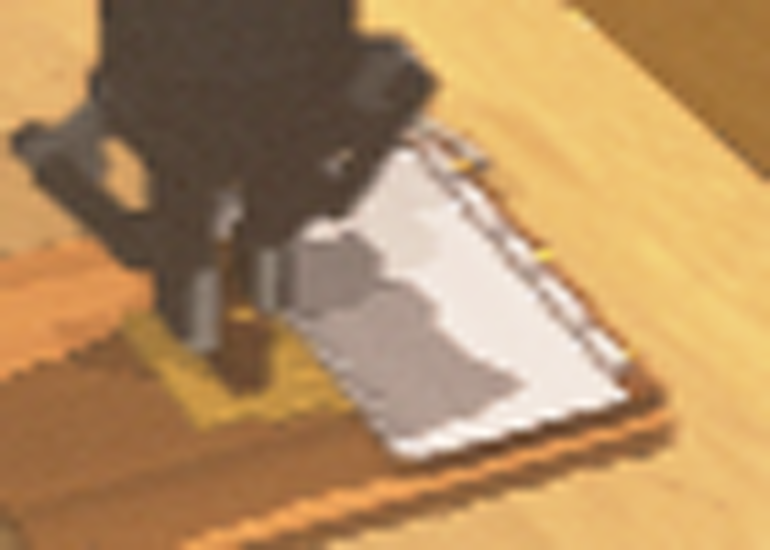

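```bash
python3 -c "
import cv2,numpy as np
from station import get_image
a=cv2.imread('pics/scene0.png');b=get_image('scene')[:,:,::-1].copy();cv2.imwrite('pics/s_end.png',b)
f=lambda i:cv2.resize(i[185:220,262:300],None,fx=10,fy=12,interpolation=cv2.INTER_NEAREST)
cv2.imwrite('pics/cmp.png',np.hstack([f(a),f(b)]))"
```

```text
(no output)
```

View pics/cmp.png

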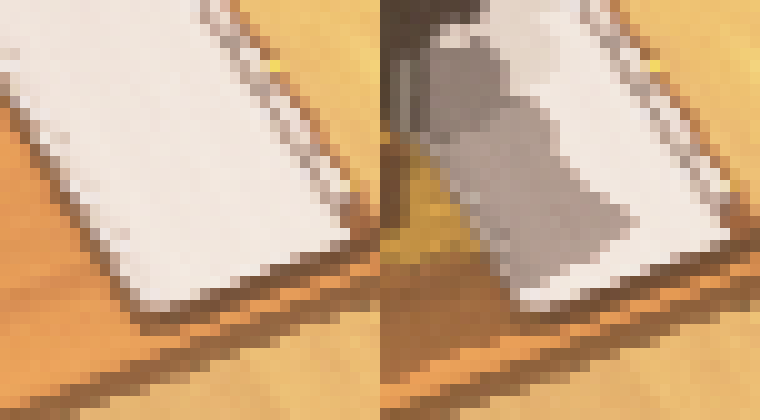

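The leaf corner is on the same pixels before and after: (140,303) in each half of the comparison. So the leaf is down. The hold is steady, and I'm handing in.

```bash
python3 -c "
from h import *
from station import order
stat();print(order.hand_in());stat()"
```

```text
edge in lip (mm): x 50.3 y 1.8 tcp z 28.7 dyaw -0.05 rot [-1.7973e+02 -1.0000e-01  8.5720e+01] F [-9.1  0.7 13.4] along -9.2 M [-0.3   2.22 -0.19] 15.5
the job is handed in; nothing more can be done
None
the job is handed in; nothing more can be done
```

I gripped the larger brass template by its wooden bar, laid it flat on the board, slid it squarely under the leaf onto the sprung stop, and handed in while still pressing (clock 15.5 s).

Last checks before handing in:
- **Position:** the leading edge was about 50 mm in from the lip and 1.8 mm off the middle. The yaw error was about 0.05° and the tool tilt about 0.3°.
- **Forces:** the wrist felt about 13 N down on the board and about 9 N in against the stop. Readings stayed steady over 0.4 s of holding.
- **Leaf:** its corner sat on the same pixels as at the start, so it was down.
- **Bystanders:** they looked undisturbed in a picture taken at about 13 s; I did not measure them.

Less certain:
- **Stop travel:** this is inferred from force and position, since the stop itself can't be seen. It was first felt at about 45 mm, so it has given roughly 5 mm.
- **Extra resistance:** near 52 mm the push rose to about 15 N with almost no movement. That was either the end of the stop's travel or a finger touching the lip, so I eased back about 2 mm.
- **Tool tilt:** one wrong correction tilted the tool by about 2.5° partway through. I levelled it before finishing.

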